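# Check the follower spring of a grease-gun barrel

### The job

Check the follower spring of the grease-gun barrel on the test rail. First zero the force gauge with the rod still home: turn the bezel until the dial's broad zero line stands at the needle, and let go of the bezel. Then take the rod's T-handle, pull the rod straight out against its spring until the mouth of the end cap stands within the rod's groove, and finish while holding it there steadily in the gripper so the gauge can be read; leave the other things on the bench where they are.

Things in the scene. Friction and masses are not known exactly. Their poses are not given: they have to be found in the camera images.
- rig: The test rail, an aluminium profile 60 mm wide, 20 mm high, reaching from y = -0.120 to 0.250, screwed to the bench; place and yaw differ each time. Its origin is on the bench surface on the rail's centre line; z up, y along the rail towards the force gauge, the pull goes towards -y. At y = 0.170 sits the gauge, face up: grey case 62 mm wide, 110 mm long, its top 78 mm above the bench.
- dial_centre (a point): The centre of the gauge's dial, on the bezel's vertical axis, 92 mm above the bench. The bezel's rim stands up to 98 mm.
- bezel_ring: The gauge's knurled steel bezel, straight-sided, 61 mm diameter, from 78 to 98 mm above the bench, free all round (fingertips must stay above the case at 78 mm). It carries the white dial, which turns with it. Origin on its axis at its underside; its x axis points at the zero line. It turns stiffly (about 0.05 N m) and stays where it is left.
- bezel (a joint): Angle of the bezel, rad, growing counter-clockwise seen from above; range -2.6 to 2.6; 0 when the zero line stands at the resting needle. At the start it is 0.35 to 1.4.
- zero_line (a point): The middle of the dial's zero line, a broad short black bar (4 mm wide, 7 mm long) 21.5 mm from the dial's centre; the other division lines are thin, 0.25 rad apart, clockwise from zero. It turns with the bezel.
- needle_tip (a point): The tip of the gauge's thin needle, 21.5 mm from the dial's centre. It does not turn with the bezel; it turns clockwise when the barrel is pulled (0.25 rad per N).
- needle_rest (a point): The point over the dial, 21.5 mm from its centre, where the needle's tip lies when nothing pulls on the gauge (towards the rig's +y). It stays there when the needle moves away under load.
- rod (a joint): How far the follower rod is drawn out of the barrel, m: 0 home, 0.080 when the middle of its groove is at the mouth of the end cap, 0.105 at the stop. The inner spring pulls it back with about 6 N at home, growing by 0.1 N per mm to about 14 N at the groove (plus about 0.3 N of friction); let go, it runs home.
- tee_handle: Steel T-handle at the end of the 9 mm rod: a level bar 10 mm in diameter, 90 mm long, square across the rod. Origin: the bar's centre, 60 mm above the bench, 45 mm from the mouth of the end cap when home; x axis along the bar, pulled towards its -y. Beside the hub (15 mm) each half is free for 37 mm; a grasp from above 26 mm from the centre, closing along the rod's direction, clears the rod.
- groove (a point): The middle of the groove turned into the follower rod, 10 mm wide, 6 mm diameter and darker than the rod; hidden in the barrel while the rod is home.
- cap_mouth (a point): Centre of the mouth of the end cap (43 mm diameter) of the grease-gun barrel, where the rod comes out; at rig y = -0.080, 60 mm above the bench. The barrel, a 38 mm aluminium tube, lies along the rail in two black saddles, coupled to the gauge's plunger; it follows the pull by 0.5 mm per N (some 7 mm at the groove), as the plunger gives.
- threadlocker_a: Red threadlocker bottle with a white nozzle, 34 mm diameter, 89 mm high, standing beside the barrel. A bystander. Origin: centre of its underside.
- threadlocker_b: Second threadlocker bottle, same as the first. A bystander. Origin: centre of its underside.
- battery: Black tool battery lying beside the gauge, 75 x 115 x 58 mm. A bystander. Origin: centre of its underside.
- screwdriver: Black screwdriver, 190 mm, lying beside the rail on the robot's side. A bystander. Origin under its middle.
- wrench: Steel open-end wrench, 180 mm, lying beside the T-handle. A bystander. Origin under its middle.
- tub: Clear plastic tub, 110 mm across, 65 mm high. A bystander. Origin: centre of its underside.
- aerosol: Spray can, 66 mm diameter, 190 mm high. A bystander. Origin: centre of its underside.
- gun_body: The cordless grease gun without its barrel, lying on its side, about 290 x 210 x 65 mm. A bystander. Origin under its middle.

How it is judged:
By the outcome, as a careful person would: the job done as asked, in the order asked, and still so for the second after the job is handed in, while the arm keeps its last pose, push and grip.
It also fails if it takes over 58 s, if anything falls off the work surface, if the arm or the gripper's body presses on something with over 40 N, if the wrist force passes 120 N, or if a joint passes its speed limit or range.

### The arm

A 6-joint arm with a two-finger parallel gripper is mounted at the origin on the work surface. World frame = base frame: x ahead of the robot, y to its left, z up, the work surface at z = 0. Lengths are in mm, angles in rad, forces in N, time in s.
With the tool pointing down it reaches from about 325 to 900 mm from the base axis. Payload 3.5 kg.
Tool frame: the origin (TCP) lies at the very end of the fingers, on their centre line; the grasp point (between the pads) lies 19 mm behind it; z points along the fingers, y is the line along which they close (so a half turn about z gives the same grasp; the last joint's range is limited). The gripper opens to 85 mm and grips with 20 to 120 N. Pads are 22 mm wide; open, the fingers measure 114 mm over their backs; the gripper's body (76 mm by 85 mm) begins 54 mm behind the grasp point. The pads swing forward as they close: fully open they stand 13 mm farther back than shut.
Start: joints at [1.182, 0.276, -0.026, 1.268, 0, 1.467], TCP at [176.21, 599.643, 231.313] pointing down, gripper open.
Joint ranges: [-3.12, 3.12], [-0.85, 1.88], [-1.08, 1.24], [-1.95, 2.15], [-1.57, 1.53], [-3.14, 3.14]. Speed limits (rad/s): [2.57, 2.57, 3.14, 3.14, 3.14, 3.14].

### API

Orientations are given as [roll, pitch, yaw] about the fixed x, y, z axes, in that order (R = Rz(yaw) Ry(pitch) Rx(roll)).
In Python, from bench import bot gives the robot as it stands.
- The arm moves only by the tool arm_command, never from a script. Its argument "increments" is text: rows parted by semicolons, each of 5 numbers parted by spaces: the finger opening in mm, from 0 to 85.4, then the shift along the tool's x, y, z in mm, then the turn about the tool's z in degrees. In form: gripper x y z twist; .... A call has 1 to 20 rows; each row shifts and turns the commanded pose from where the row before left it, along the tool's axes as they then stand; what a row does not reach is not made up. A row lasts 1/12 s, in which the tool goes at most 41.7 mm and 7.16 degrees, less where a joint would pass 70% of its speed; a pose out of reach is approached as far as the arm can. A call is refused whole if a number of a shift passes 41.7 or a number of a turn 7.16, either way. A call with a gripper value outside its range is refused whole. The fingers move at their own pace and stop on an object; "force" is the grip in N (left out, the last holds). Time passes only in rows, so rows that do not move let the fingers close. It gives the time, the measured TCP pose, the force, the opening and the grip force at its end, in the units of the state.
- bot.get_state(): the state, without advancing time (a new reading comes with each control period).
- bot.camera(name): name is "scene" or "top" or "wrist"; returns (picture, depth): 480x640x3 uint8, red, green, blue; 480x640 float32, mm along the optical axis (not along the pixel's ray), 0 where there is no reading.
- bot.calibration(name): a dict with "mtx" (3x3 intrinsics, pixels), "k1" (the pictures are not rectified: a ray, as slopes to the right and down, at radius r is drawn at 1 + k1 r^2 times it, then the intrinsics apply), "rvec" (rotation vector, rad) and "tvec" (3), from world to camera coordinates, as OpenCV has them. Camera axes: x right, y down, z forward; pixel columns grow to the right and rows downward; lengths in mm; the calibration is good to about 2 mm. A picture is of the moment at which its call begins: read the wrist's pose just before it. calibration takes no time and is no camera call; for the wrist camera it gives the pose at the moment of the call.
- bot.hand_in(): hands the job in; it is judged then, once.
The state is a dict: "time_s": time; "qpos": joint angles; "qvel": joint speeds; "joint_efforts": joint torques, N m; "position": TCP position; "eef_rot": TCP orientation; "ft_force": force on the tool from outside, world axes, zero at the start; "ft_torque": the same for the moment, N m; "opening": opening from 0.0 (shut) to 1.0 (fully open); "finger_force": force on a finger pad.
Only numpy, scipy, OpenCV 4.12 (cv2) and the standard library are available. Lean on these libraries where they do the work, as an engineer would, in place of code of your own. Each camera call takes 0.05 s, during which the arm holds its last target. There are 200 camera calls.

## Working session

There is one attempt and no reset: what is moved stays moved. The work goes in short steps, Python scripts to look and compute and a tool call to move; the robot and the scene stay as the last step left them, time stands still between calls to the robot, and variables do not carry over. Pictures are saved under pics/ and viewed, at most 10 in all, crops included, and the job is handed in when it is done.

Besides the shell and the picture viewer there is one more tool, called after "Call:" by a JSON object that holds its "op" and its "data", one argument or row to a line. arm_command: Moves the arm, as the interface text tells. Its arguments: {"type":"object","properties":{"increments":{"type":"string"},"force":{"type":"number"}},"required":["increments"]}

```bash
mkdir -p pics; cat > h.py <<'E'
import numpy as np, cv2
from bench import bot
def save(n,f):
    c=bot.calibration(n); im,d=bot.camera(n); cv2.imwrite('pics/'+f+'.png',im[...,::-1]); np.savez('pics/'+f+'.npz',im=im,d=d,**{k:np.array(v,float) for k,v in c.items()}); return im,d,c
def ray(c,u,v):
    K=np.array(c['mtx']);x=(u-K[0,2])/K[0,0];y=(v-K[1,2])/K[1,1];k=float(c['k1'])
    rd=np.hypot(x,y);r=rd
    for _ in range(30): r=rd/(1+k*r*r)
    s=r/rd if rd>0 else 1
    R=cv2.Rodrigues(np.array(c['rvec'],float))[0];t=np.array(c['tvec'],float).ravel()
    return -R.T@t, R.T@np.array([x*s,y*s,1])
def onz(c,u,v,z):
    o,d=ray(c,u,v); return o+d*(z-o[2])/d[2]
def dep(c,u,v,D):
    o,d=ray(c,u,v); return o+d*D
def px(c,P):
    R=cv2.Rodrigues(np.array(c['rvec'],float))[0];p=R@np.array(P,float)+np.array(c['tvec'],float).ravel()
    x,y=p[:2]/p[2];s=1+float(c['k1'])*(x*x+y*y);K=np.array(c['mtx']);return K[0,0]*x*s+K[0,2],K[1,1]*y*s+K[1,2]
E
python3 - <<'E'
from h import *
save('top','top0');save('scene','scene0')
s=bot.get_state();print(s)
E
```

```text
{'time_s': 0.1, 'qpos': array([ 1.18163809e+00,  2.77065399e-01, -2.77981291e-02,  1.26800792e+00,
       -6.83193084e-07,  1.46743769e+00]), 'qvel': array([-0.00160154,  0.00070683,  0.00284655, -0.00015888,  0.0002429 ,
        0.0005759 ]), 'joint_efforts': array([ 3.18928032e-04, -4.46708071e+01,  2.96127605e+01,  8.46377166e-03,
       -3.51779329e-05, -2.75606482e-06]), 'position': array([175.9069775 , 598.96723699, 230.24065017]), 'eef_rot': array([-3.13952854e+00, -2.13419939e-04,  2.85579284e+00]), 'ft_force': array([ 0.01158364,  0.07644725, -0.53883327]), 'ft_torque': array([0.00133271, 0.02695173, 0.06407176]), 'finger_force': 0.0, 'opening': 1.0009745611403174}
```

View pics/top0.png

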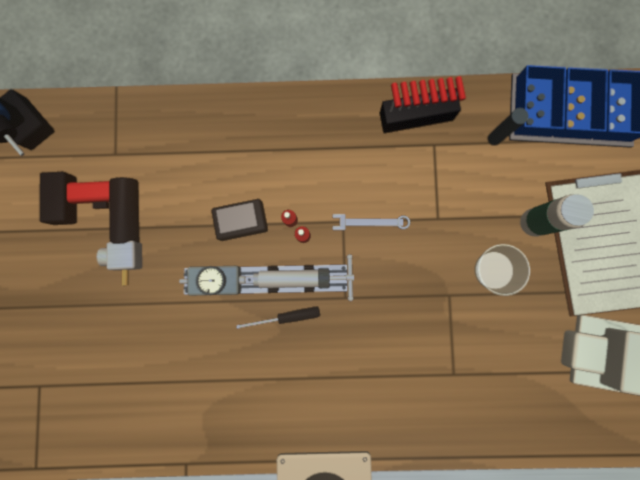

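View pics/scene0.png

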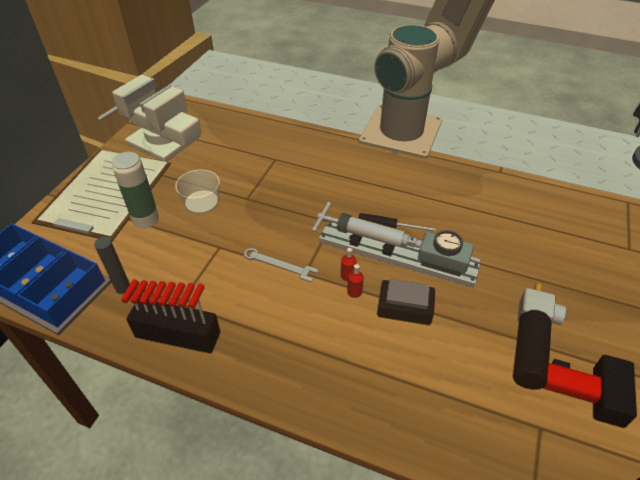

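The top view shows the dial at about (210,281), the T-bar at about (350,278) and the rail running horizontally between them. The bottles are at (289,217) and (302,234), the battery at (240,220) and the screwdriver at (280,318).

```bash
python3 - <<'E'
from h import *
z=np.load('pics/top0.npz');c=z
im=z['im'].astype(int)
# dial: bright white pixels near
m=((im.min(2)>170)).astype(np.uint8);sub=np.zeros_like(m);sub[255:310,185:240]=1
n,l,s,ce=cv2.connectedComponentsWithStats(m*sub);print(s,ce)
print('dial',onz(c,210,281,92)[:2],'tee',onz(c,350,278,60)[:2], 'bot',onz(c,289,217,80)[:2],onz(c,302,234,80)[:2],'batt',onz(c,240,220,58)[:2])
d=onz(c,210,281,92);t=onz(c,350.5,278,60);a=d-t;print('yaw of rig y',np.arctan2(a[1],a[0]),np.hypot(*a[:2]))
for y0,x in ((257,350),(299,350)):print('bar end',onz(c,x,y0,60)[:2])
w=bot.calibration('wrist');print(w);s=bot.get_state();R=cv2.Rodrigues(np.array(w['rvec'],float))[0];print('cam pos',-R.T@np.array(w['tvec']).ravel(),s['position'],R)
cv2.imwrite('pics/topc.png',cv2.resize(z['im'][240:325,170:370,::-1],None,fx=4,fy=4,interpolation=cv2.INTER_CUBIC))
E
```

```text
[[     0      0    640    480 306856]
 [   200    269     21     23    344]] [[319.62243854 239.45449983]
 [210.28197674 280.0872093 ]]
dial [485.03568704 225.21727047] tee [482.90168695 -70.46925988] bot [617.54571414  57.29174192] [579.83228121  30.09954804] batt [617.34929437 167.68503191]
yaw of rig y 1.5635011960704435 296.77722892281355
bar end [528.4149892  -72.01716973]
bar end [437.82411722 -68.93173736]
{'mtx': array([[352.28299352,   0.        , 320.969995  ],
       [  0.        , 352.28299352, 241.17462421],
       [  0.        ,   0.        ,   1.        ]]), 'k1': -0.016738697981337567, 'rvec': array([-2.29441853, -1.71723294, -0.28115002]), 'tvec': array([-623.85386345,  -42.69617499,  380.33997449])}
cam pos [ 97.9229366  622.06161299 372.99537615] [175.9069775  598.96723699 230.24065017] [[ 0.28215623  0.95936729 -0.00150476]
 [ 0.90879816 -0.26678034  0.32080236]
 [ 0.30736585 -0.09188391 -0.94714496]]
```

View pics/topc.png

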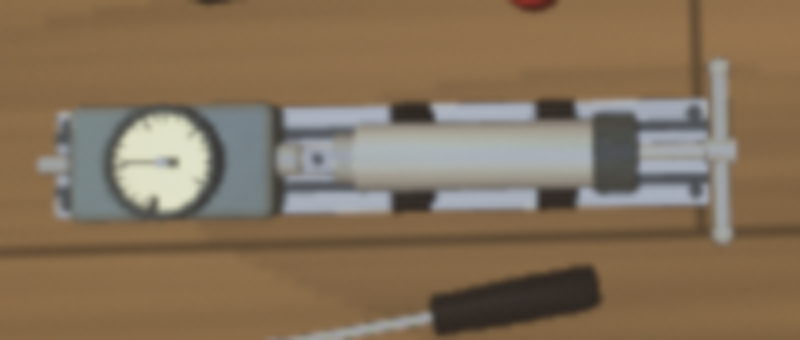

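The crop shows the dial centre at about (165,162), the needle pointing left (rig +y) and the zero bar at about (153,205). That puts the bezel about 1.3 rad counter-clockwise from zero, so I'll hover over the dial and measure from close by.

Call:
{"op": "arm_command", "data": {
  "increments": "85 -22.3 -15.2 2.2 0;85 -22.3 -15.2 2.2 0;85 -22.3 -15.2 2.2 0;85 -22.3 -15.2 2.2 0;85 -22.3 -15.2 2.2 0;85 -22.3 -15.2 2.2 0;85 -22.3 -15.2 2.2 0;85 -22.3 -15.2 2.2 0;85 -22.3 -15.2 2.2 0;85 -22.3 -15.2 2.2 0;85 -22.3 -15.2 2.2 0;85 -22.3 -15.2 2.2 0;85 -22.3 -15.2 2.2 0;85 -22.3 -15.2 2.2 0;85 -22.3 -15.2 2.2 0;85 -22.3 -15.2 2.2 0;85 -22.3 -15.2 2.2 0;85 -22.3 -15.2 2.2 0;85 0 0 0 0;85 0 0 0 0"
}}

```text
time_s: 1.77
position: [484.3, 223.0, 191.1]
eef_rot: [-3.141, -0.001, 2.853]
ft_force: [-0.3, -0.1, -0.2]
opening: 0.996
finger_force: 0.0
```

```bash
cat >> h.py <<'E'
def dial(f, guess, rg=np.array([-0.0073])):
    """wrist view rectified to plane z=92: 0.25mm/px, returns picture with world +x up, +y left"""
    im,d,c=save('wrist',f)
    s=0.25;N=320
    jj,ii=np.meshgrid(np.arange(N),np.arange(N))
    P=np.stack([guess[0]+(N/2-ii)*s,guess[1]+(N/2-jj)*s,np.full(ii.shape,92.)],-1).reshape(-1,3)
    dist=np.array([float(c['k1']),0,0,0])
    R=cv2.Rodrigues(np.array(c['rvec'],float))[0];q=P@R.T+np.array(c['tvec'],float).ravel()
    x=q[:,:2]/q[:,2:];r2=(x**2).sum(1,keepdims=True);x=x*(1+float(c['k1'])*r2);K=np.array(c['mtx'])
    u=(K[0,0]*x[:,0]+K[0,2]).reshape(N,N).astype(np.float32);v=(K[1,1]*x[:,1]+K[1,2]).reshape(N,N).astype(np.float32)
    o=cv2.remap(im,u,v,cv2.INTER_LINEAR);cv2.imwrite('pics/'+f+'_r.png',cv2.resize(o[...,::-1],None,fx=1.8,fy=1.8))
    m=(o.min(2)>150).astype(np.uint8);m=cv2.morphologyEx(m,cv2.MORPH_OPEN,np.ones((5,5)))
    cs=max(cv2.findContours(m,cv2.RETR_EXTERNAL,cv2.CHAIN_APPROX_NONE)[0],key=cv2.contourArea)
    (cx,cy),(a,b),_=cv2.fitEllipse(cv2.convexHull(cs));cen=np.array([guess[0]+(N/2-cy)*s,guess[1]+(N/2-cx)*s])
    print('centre',cen,'diam',a*s,b*s)
    g=o.min(2);rr=np.arange(19,24.5,.25);th=np.linspace(-np.pi,np.pi,1440,endpoint=False)
    # th: CCW from world +y  (dir = (-sin,cos) in x,y)
    U=cx-np.outer(np.cos(th),rr)/s;V=cy+np.outer(np.sin(th),rr)/s
    pr=cv2.remap(g,U.astype(np.float32),V.astype(np.float32),cv2.INTER_LINEAR).mean(1)
    dk=pr<np.median(pr)-25
    n,l=cv2.connectedComponents(dk.astype(np.uint8)[:,None])[:2]
    for k in range(1,n):
        t=th[l[:,0]==k];print('dark',round(t.mean(),3),'w mm',round(len(t)*2*np.pi/1440*21.5,1),pr[l[:,0]==k].min())
    return cen
E
python3 - <<'E'
from h import *
print(bot.get_state()['position'],bot.get_state()['eef_rot'],bot.get_state()['time_s'])
dial('w1',(485,225))
a=cv2.imread('pics/w1.png');b=cv2.imread('pics/w1_r.png');b=cv2.resize(b,(480,480))
cv2.imwrite('pics/w1c.png',cv2.resize(np.hstack([a,b]),(800,343)))
E
```

```text
[484.34821715 222.96219885 191.08231086] [-3.14107393e+00 -1.35893823e-03  2.85317734e+00] 1.7667
centre [487.0263443  225.71606827] diam 49.700035095214844 50.87342071533203
dark -3.139 w mm 0.2 183.5909090909091
dark -2.915 w mm 1.0 177.86363636363637
dark -2.657 w mm 1.2 174.4090909090909
dark -2.409 w mm 2.3 110.0909090909091
dark -2.155 w mm 1.2 176.22727272727272
dark -1.902 w mm 1.0 179.63636363636363
dark -1.647 w mm 1.1 175.63636363636363
dark -1.396 w mm 1.2 174.04545454545453
dark -1.139 w mm 2.3 109.95454545454545
dark -0.892 w mm 0.9 179.8181818181818
dark -0.639 w mm 0.9 178.0
dark -0.388 w mm 0.8 178.45454545454547
dark -0.133 w mm 0.9 182.5909090909091
dark -0.02 w mm 2.1 158.8181818181818
dark 0.109 w mm 2.3 117.5
dark 0.36 w mm 0.4 187.3181818181818
dark 0.607 w mm 0.7 182.9090909090909
dark 0.855 w mm 0.7 182.95454545454547
dark 1.097 w mm 0.2 188.9090909090909
dark 1.35 w mm 4.7 74.4090909090909
dark 2.62 w mm 2.3 114.86363636363636
dark 2.871 w mm 1.0 183.54545454545453
dark 3.118 w mm 0.9 173.45454545454547
```

View pics/w1c.png

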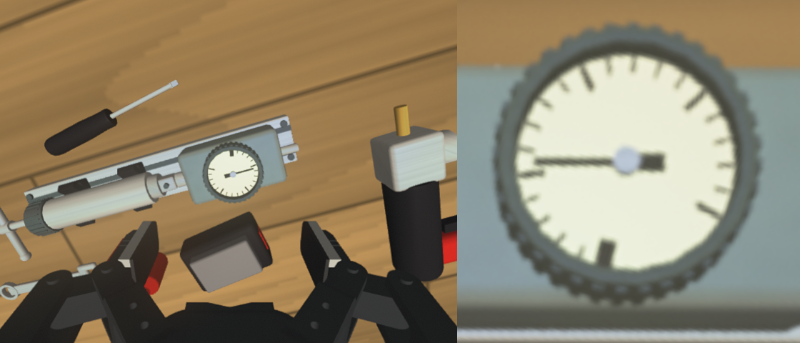

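The wrist view, with a rectified dial beside it, shows the needle at -0.02 rad and the broad zero bar at 1.35 rad, with the centre at (487.0, 225.7). I'll go down around the bezel with the fingers open.

Call:
{"op": "arm_command", "data": {
  "increments": "85 -0.9 1.7 19 0;85 -0.9 1.7 19 0;85 0 0 19 0;85 0 0 19 0;85 0 0 19 0;85 0 0 19 0;85 0 0 0 0;85 0 0 0 0",
  "force": 30
}}

```text
time_s: 2.48
position: [484.8, 227.2, 76.8]
eef_rot: [-3.14, -0.003, 2.857]
ft_force: [-0.4, -0.5, 1.0]
opening: 0.99
finger_force: 0.0
```

Call:
{"op": "arm_command", "data": {
  "increments": "58 0 0 0 0;58 0 0 0 0;58 0 0 0 0;58 0 0 0 0;58 0 0 0 0;58 0 0 0 0",
  "force": 30
}}

```text
time_s: 2.98
position: [487.4, 225.7, 79.7]
eef_rot: [-3.139, 0.002, 2.855]
ft_force: [-1.2, -4.0, 6.0]
opening: 0.699
finger_force: 32.1
```

Call:
{"op": "arm_command", "data": {
  "increments": "58 0 0 0 5.6;58 0 0 0 5.6;58 0 0 0 5.6;58 0 0 0 5.6;58 0 0 0 5.6;58 0 0 0 5.6;58 0 0 0 5.6;58 0 0 0 5.6;58 0 0 0 5.6;58 0 0 0 5.6;58 0 0 0 5.6;58 0 0 0 5.6;58 0 0 0 5.6;58 0 0 0 5.6;58 0 0 0 0;58 0 0 0 0"
}}

```text
time_s: 4.32
position: [485.7, 224.5, 79.6]
eef_rot: [-3.14, 0.005, 1.486]
ft_force: [-5.6, -8.1, 10.5]
opening: 0.698
finger_force: 32.5
```

```bash
python3 - <<'E'
from h import *
dial('w2',(487,225.7))
a=cv2.imread('pics/w2.png');b=cv2.imread('pics/w2_r.png');b=cv2.resize(b,(480,480))
cv2.imwrite('pics/w2c.png',cv2.resize(np.hstack([a,b]),(800,343)))
E
```

```text
centre [486.84926987 225.42483826] diam 48.006290435791016 50.39126968383789
dark -3.011 w mm 1.2 135.0909090909091
dark -2.751 w mm 1.1 136.3181818181818
dark -2.491 w mm 2.0 64.81818181818181
dark -2.238 w mm 1.2 139.36363636363637
dark -1.983 w mm 1.1 142.95454545454547
dark -1.73 w mm 1.1 145.45454545454547
dark -1.484 w mm 1.0 150.27272727272728
dark -1.233 w mm 2.1 74.27272727272727
dark -0.99 w mm 0.8 160.5909090909091
dark -0.748 w mm 0.8 164.72727272727272
dark -0.504 w mm 0.8 165.6818181818182
dark -0.264 w mm 0.8 169.22727272727272
dark -0.024 w mm 4.9 69.95454545454545
dark 1.224 w mm 2.1 75.5909090909091
dark 1.475 w mm 1.2 150.5
dark 1.726 w mm 1.1 144.1818181818182
dark 1.979 w mm 1.3 135.36363636363637
dark 2.234 w mm 1.2 137.04545454545453
dark 2.494 w mm 2.1 67.13636363636364
dark 2.753 w mm 1.2 131.72727272727272
dark 3.013 w mm 1.3 133.8181818181818
```

View pics/w2c.png

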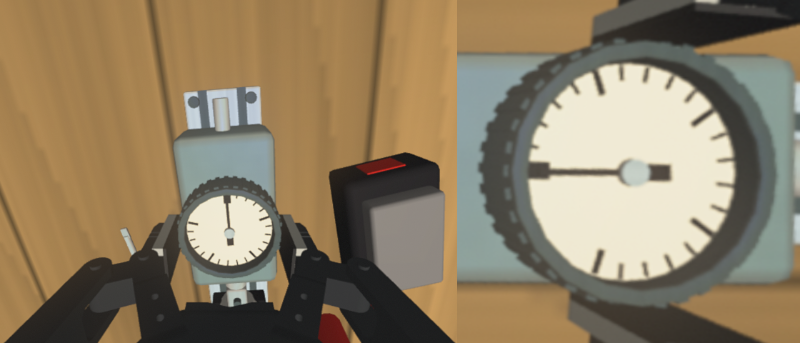

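The zero bar now lies on the needle, both near -0.02 rad. I'll release, lift and check again.

Call:
{"op": "arm_command", "data": {
  "increments": "85 0 0 0 0;85 0 0 0 0;85 0 0 0 0;85 0 0 0 0;85 0 0 -10 0;85 0 0 -20 0;85 0 0 -20 0;85 0 0 -20 0;85 0 0 -20 0;85 0 0 -20 0;85 0 0 0 0;85 0 0 0 0"
}}

```text
time_s: 5.37
position: [488.2, 227.3, 189.7]
eef_rot: [3.138, -0.002, 1.488]
ft_force: [-0.2, -1.0, -0.4]
opening: 0.994
finger_force: 0.0
```

```bash
python3 - <<'E'
from h import *
dial('w3',(487,225.7))
a=cv2.imread('pics/w3.png');b=cv2.imread('pics/w3_r.png');b=cv2.resize(b,(480,480))
cv2.imwrite('pics/w3c.png',cv2.resize(np.hstack([a,b]),(800,343)))
E
```

```text
centre [486.94104004 225.69211121] diam 49.39023208618164 50.612220764160156
dark -3.017 w mm 1.1 163.9090909090909
dark -2.766 w mm 0.8 171.0909090909091
dark -2.507 w mm 2.3 105.81818181818181
dark -2.254 w mm 1.1 163.36363636363637
dark -2.005 w mm 1.1 162.4090909090909
dark -1.756 w mm 0.8 167.22727272727272
dark -1.505 w mm 0.8 169.0909090909091
dark -1.257 w mm 2.2 110.04545454545455
dark -1.008 w mm 0.7 170.95454545454547
dark -0.759 w mm 0.5 174.5
dark -0.266 w mm 0.3 176.45454545454547
dark -0.024 w mm 4.9 65.77272727272727
dark 1.246 w mm 2.3 102.68181818181819
dark 1.497 w mm 1.2 159.13636363636363
dark 1.748 w mm 1.1 162.72727272727272
dark 1.998 w mm 1.2 163.22727272727272
dark 2.251 w mm 1.2 159.22727272727272
dark 2.502 w mm 2.4 102.86363636363636
dark 2.76 w mm 1.1 164.4090909090909
dark 3.015 w mm 1.2 159.4090909090909
```

View pics/w3c.png

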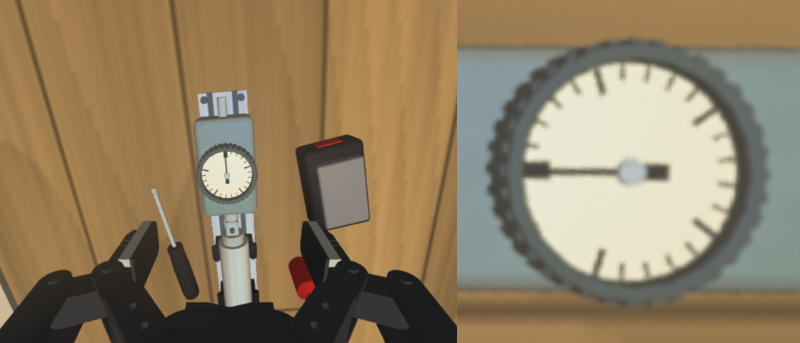

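The zero bar and the needle still coincide near (225,152) after release, so the gauge is zeroed. Next I'll hover over the near half of the T-bar, turning the fingers to close along the rail.

Call:
{"op": "arm_command", "data": {
  "increments": "85 -24.9 -0.45 3.3 0;85 -24.9 -0.45 3.3 0;85 -24.9 -0.45 3.3 0;85 -24.9 -0.45 3.3 0;85 -24.9 -0.45 3.3 0;85 -24.9 -0.45 3.3 0;85 -24.9 -0.45 3.3 0;85 -24.9 -0.45 3.3 0;85 -24.9 -0.45 3.3 0;85 -24.9 -0.45 3.3 0;85 -24.9 -0.45 3.3 0;85 -24.9 -0.45 3.3 0"
}}

```text
time_s: 6.42
position: [455.0, -71.3, 146.4]
eef_rot: [-3.139, -0.001, 1.488]
ft_force: [0.9, -0.2, 0.1]
opening: 0.995
finger_force: 0.0
```

Call:
{"op": "arm_command", "data": {
  "increments": "40 0 0 0 -6.74;40 0 0 0 -6.74;40 0 0 0 -6.74;40 0 0 0 -6.74;40 0 0 0 -6.74;40 0 0 0 -6.74;40 0 0 0 -6.74;40 0 0 0 -6.74;40 0 0 0 -6.74;40 0 0 0 -6.74;40 0 0 0 -6.74;40 0 0 0 -6.74;40 0 0 0 -6.74;40 0 0 0 -6.74;40 0 0 0 0;40 0 0 0 0"
}}

```text
time_s: 7.75
position: [455.6, -70.3, 146.9]
eef_rot: [3.141, -0.002, 3.131]
ft_force: [-0.6, 0.3, -0.4]
opening: 0.471
finger_force: 0.0
```

```bash
python3 - <<'E'
from h import *
s=bot.get_state();print(s['position'],s['eef_rot'])
im,d,c=save('wrist','w4')
for n,P in dict(bar=(484.5,-69.5,60),nearend=(439.5,-69.2,60),farend=(529.5,-69.8,60),grasp=(458.5,-69.3,60),mouth=(484.5,-24.5,60)).items(): print(n,px(c,P))
E
```

```text
[455.60583873 -70.25994789 146.93189005] [ 3.14089181e+00 -2.38103037e-03  3.13139677e+00]
bar (np.float64(322.87766292096944), np.float64(284.3201188827484))
nearend (np.float64(322.7418324197603), np.float64(223.9500860717167))
farend (np.float64(322.99717486748835), np.float64(338.1062555156145))
grasp (np.float64(322.8397522993484), np.float64(250.30727706720404))
mouth (np.float64(385.52390442098823), np.float64(283.67187347499555))
```

View pics/w4.png

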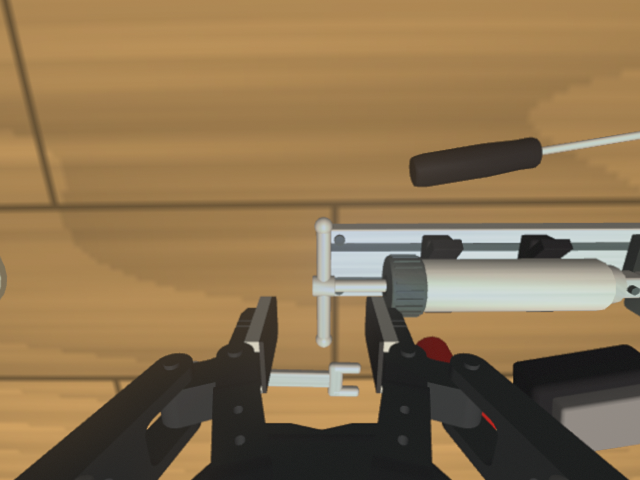

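The bar runs down column 322 from row 222 to row 344, with its hub at (322,286) and the cap mouth at column 385, all within about 2 mm of prediction. I'll descend onto the near half.

Call:
{"op": "arm_command", "data": {
  "increments": "40 -2 0 17.5 0;40 -2 0.5 17.5 0;40 0 0 17.5 0;40 0 0 17.5 0;40 0 0 18 0;40 0 0 18 0;40 0 0 0 0;40 0 0 0 0"
}}

```text
time_s: 8.47
position: [459.2, -69.7, 41.1]
eef_rot: [3.141, -0.003, 3.133]
ft_force: [-0.4, 0.3, -0.9]
opening: 0.468
finger_force: 0.0
```

Call:
{"op": "arm_command", "data": {
  "increments": "4 0 0 0 0;4 0 0 0 0;4 0 0 0 0;4 0 0 0 0;4 0 0 0 0;4 0 0 0 0;4 0 0 0 0;4 0 0 0 0",
  "force": 70
}}

```text
time_s: 9.13
position: [461.9, -70.0, 43.4]
eef_rot: [3.141, 0.003, 3.134]
ft_force: [-1.0, 2.2, 5.6]
opening: 0.087
finger_force: 68.7
```

The bar is gripped with the fingers stopped on it. I'll pull straight out, short of the groove at first.

Call:
{"op": "arm_command", "data": {
  "increments": "4 0 -5 0 0;4 0 -5 0 0;4 0 -5 0 0;4 0 -5 0 0;4 0 -5 0 0;4 0 -5 0 0;4 0 -5 0 0;4 0 -5 0 0;4 0 -5 0 0;4 0 -5 0 0;4 0 -5 0 0;4 0 -5 0 0;4 0 -5 0 0;4 0 -5 0 0;4 0 -5 0 0;4 0 -5 0 0;4 0 0 0 0;4 0 0 0 0;4 0 0 0 0"
}}

```text
time_s: 10.72
position: [461.3, -146.3, 43.2]
eef_rot: [3.132, 0.004, 3.136]
ft_force: [2.6, 13.5, 9.2]
opening: 0.086
finger_force: 69.0
```

```bash
python3 - <<'E'
from h import *
print(bot.get_state())
im,d,c=save('wrist','w5');save('top','t5');save('scene','s5')
a=cv2.imread('pics/w5.png');b=cv2.imread('pics/t5.png')[240:330,270:400]
e=cv2.imread('pics/s5.png')[170:290,270:430]
cv2.imwrite('pics/w5c.png',np.hstack([cv2.resize(a,(427,320)),cv2.resize(e,(373,320))]))
E
```

```text
{'time_s': 10.7167, 'qpos': array([-0.44698238,  0.21289798, -0.55196312,  0.80642582,  0.01018436,
       -0.4415626 ]), 'qvel': array([ 0.00328487, -0.0021169 , -0.00022892, -0.00038246,  0.00181131,
        0.00146336]), 'joint_efforts': array([ -6.21311635, -30.83359838,  22.29959607,  -1.41761575,
        -3.3572524 ,  -0.04836343]), 'position': array([ 461.3480383 , -146.32609655,   43.17783145]), 'eef_rot': array([3.13217542, 0.00390872, 3.13615197]), 'ft_force': array([ 2.60582   , 13.5227843 ,  9.17526041]), 'ft_torque': array([ 2.53290441, -0.48371564, -0.02750994]), 'finger_force': 69.0291953086853, 'opening': 0.08604386957602701}
```

View pics/w5c.png

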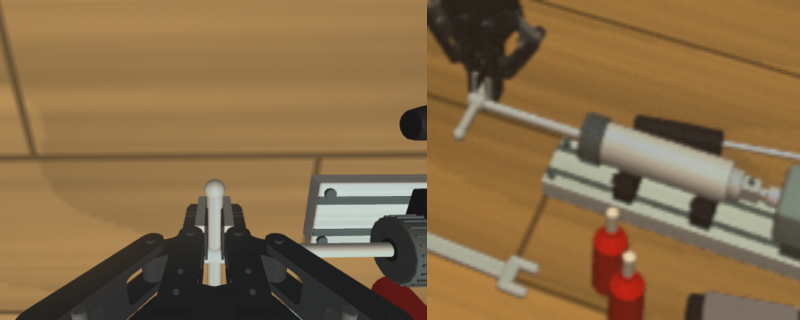

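The rod is out about 70 mm and the pull is 13.5 N as expected. The groove isn't showing at the mouth yet, at about (385,248) in the left picture. I'll draw it the remaining 11 mm.

Call:
{"op": "arm_command", "data": {
  "increments": "4 0 -2 0 0;4 0 -2 0 0;4 0 -2 0 0;4 0 -2 0 0;4 0 -2 0 0;4 0 -1 0 0;4 0 0 0 0;4 0 0 0 0;4 0 0 0 0;4 0 0 0 0"
}}

```text
time_s: 11.7
position: [461.3, -156.7, 43.2]
eef_rot: [3.131, 0.004, 3.137]
ft_force: [2.5, 13.7, 9.9]
opening: 0.09
finger_force: 69.1
```

```bash
python3 - <<'E'
from h import *
s=bot.get_state();print(s['position'],s['ft_force'],s['time_s'])
im,d,c=save('wrist','w6');save('scene','s6')
for P in ((484.5,-31.7,60),(484.5,-36.7,60)):print(px(c,P))
a=cv2.imread('pics/w6.png')[280:480,440:640]
e=cv2.imread('pics/s6.png')[190:270,300:380]
cv2.imwrite('pics/w6c.png',np.hstack([cv2.resize(a,(400,400),interpolation=2),cv2.resize(e,(400,400),interpolation=2)]))
E
```

```text
[ 461.26425693 -156.7117296    43.16195206] [ 2.54510371 13.68529464  9.93060393] 11.7
(np.float64(604.6485318116634), np.float64(371.3995393372196))
(np.float64(593.6814088280619), np.float64(371.6437882177364))
```

View pics/w6c.png

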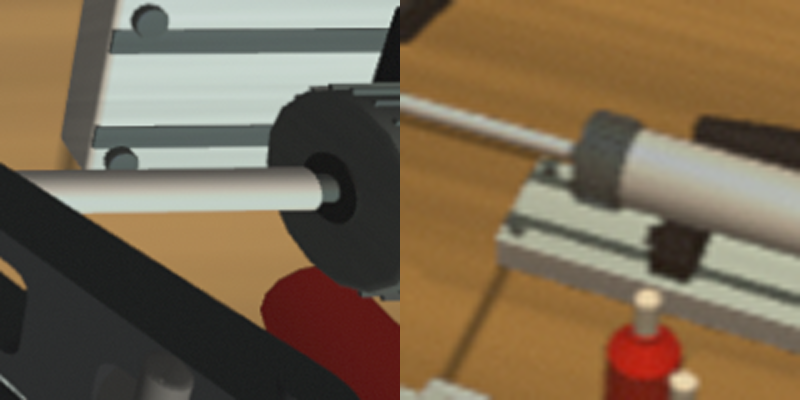

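The dark groove now shows at the mouth. Its outer shoulder is at about (318,190) in the left crop and the bore centre at about (330,188), so the rod is at roughly 78–80 mm. I'll draw it 1 mm more to centre it and settle.

Call:
{"op": "arm_command", "data": {
  "increments": "4 0 -1 0 0;4 0 0 0 0;4 0 0 0 0;4 0 0 0 0;4 0 0 0 0;4 0 0 0 0;4 0 0 0 0;4 0 0 0 0"
}}

```text
time_s: 12.47
position: [461.3, -157.6, 43.1]
eef_rot: [3.131, 0.004, 3.137]
ft_force: [2.6, 13.5, 8.9]
opening: 0.086
finger_force: 69.2
```

```bash
python3 - <<'E'
from h import *
s=bot.get_state();print(s['position'],s['ft_force'],abs(s['qvel']).max())
print(bot.hand_in())
E
```

```text
[ 461.25170406 -157.58727982   43.14913394] [ 2.57110687 13.51474003  8.89215992] 0.0018100087170193717
the job is handed in; nothing more can be done
None
```

The job is handed in at about 12.5 s: I zeroed the gauge and released the bezel, then pulled the rod until the cap mouth stood within its groove (about 79–80 mm out, 13.5 N pull), where the gripper holds it steadily.

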